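Reset the water unit's filter with its sprung service key

ROBOT

A 6-joint arm with a two-finger parallel gripper is mounted at the origin on a cart in front of the work surface, level with it; the furniture and walls round the work are solid. World frame = base frame: x ahead of the robot, y to its left, z up, the work surface at z = 0. Lengths are in m, angles in rad, forces in N, time in s.
With the tool pointing down it reaches from about 0.35 to 0.775 m from the base axis. Payload 7.3 kg.
Tool frame: the origin (TCP) lies on the front face of the gripper's body, between the roots of the fingers; the fingertips stand 66 mm ahead of it and the grasp point (between the pads) lies 47 mm ahead of it (pinch_z is the distance from the TCP to the grasp point, in m); z points along the fingers, y is the direction in which the jaws open and shut (so a half turn about z gives the same grasp; the last joint's range is limited). The gripper opens to 92 mm and grips with 3 to 60 N. Pads are 19 mm wide; open, the fingers measure 130 mm over their backs; the gripper's body (75 mm by 190 mm) begins 47 mm behind the grasp point.
Start: joints at [-1.278, 0.342, 1.524, -0, 1.275, -0.146], TCP at [0.223, -0.475, 0.292] pointing down, gripper open.
Joint ranges: [-2.53, 2.53], [-0.77, 2.02], [0.04, 2.7], [-1, 4.14], [0.28, 2.66], [-3.11, 3.11]. Speed limits (rad/s): [2.57, 2.57, 3.14, 3.14, 3.14, 3.14].

INTERFACE

Orientations are given as a 3x3 rotation matrix whose columns are the frame's x, y, z axes.
In Python, from plant import * gives the robot as it stands. The module is installed in compiled form; this text tells all that it offers.
- The arm moves only by the shell command python3 -m handwheel 'ROWS' [FORCE]. ROWS is JSON, a list of rows, each an object with "translation": the shift along the tool's x, y, z in mm, a list of three; "roll": the turn about the tool's z in rad; "gripper": the finger opening in mm, from 0 to 91.8. In form: [{"translation": [tx, ty, tz], "roll": roll, "gripper": gripper}, ...]. A call has 1 to 10 rows; each row is the pose to reach, as a shift and turn from the pose measured when the call began, along the tool's axes at that moment; what a row does not reach only later rows make up. A row lasts 1/10 s, in which the tool goes at most 50 mm and 8.59 degrees, less where a joint would pass 70% of its speed; a pose out of reach is approached as far as the arm can. A call with a gripper value outside its range is refused whole. The fingers move at their own pace and stop on an object; FORCE is the grip in N (left out, the last holds). Time passes only in rows, so rows that repeat a pose let the fingers close. It gives the time, the measured TCP pose, the force and the opening at its end, in the units of the state.
- get_obs(): the state, without advancing time (a new reading comes with each control period).
- snapshot(name): name is "scene" or "side" or "wrist"; returns the picture (480x640x3 uint8, red, green, blue); there is no depth.
- camera_info(name): a dict with "intrinsics" (3x3 intrinsics, pixels), "rvec" (rotation vector, rad) and "tvec" (3), from world to camera coordinates, as OpenCV has them. Camera axes: x right, y down, z forward; pixel columns grow to the right and rows downward; lengths in m; the calibration is good to about 2 mm. A picture is of the moment at which its call begins: read the wrist's pose just before it. camera_info takes no time and is no camera call; for the wrist camera it gives the pose at the moment of the call.
- finish_job(): hands the job in, once; it reports no verdict.
The state is a dict: "time": time; "qpos": joint angles; "qd": joint speeds; "joint_torque": joint torques, N m; "ee_pos": TCP position; "orientation": TCP orientation; "force": force on the tool from outside, world axes, zero at the start; "wrist_torque": the same for the moment, N m; "width": finger opening in m.
Only numpy, scipy, OpenCV 4.12 (cv2) and the standard library are available. Lean on these libraries where they do the work, as an engineer would, in place of code of your own. Each camera call takes 0.05 s, during which the arm holds its last target.

TASK

Reset the filter of the water unit on the worktop. First squeeze the trigger of its tap grip all the way in and let it spring back; then take the service key (the one with the rectangular bow) out of the key stand, push it fully home into the keyhole on top of the unit, where sticky pins may call for a little wiggling, and turn it a quarter turn clockwise. The switch is sprung, so finish while still gripping the key and holding it turned; leave the round-bowed key, the tin, the tub and the mug where they stand.

Things in the scene. Friction and masses are not known exactly. Their poses are not given: they have to be found in the camera images.
- water_unit: Fixed white housing, 130 x 230 x 84 mm (x, y, z), does not move when pushed; origin under its centre; x to its back, y to its left, z up. On its top: the tap grip with trigger (62 mm to +y) and a key switch (60 mm to -y). A steel spout juts 37 mm from its front.
- tap_grip: Fixed upright black post with steel cap, 20 mm thick in x (cap 24), 26 mm wide in y (cap 30), from its foot (origin, z 88 mm over the worktop) up to z 174 mm. A foot plate 60 x 46 mm reaches z 91 mm. The steel trigger stands in front of it (to -x).
- squeeze_point (a point): Midway between the outer faces of trigger and grip when fully squeezed (then 32 mm apart), 147 mm above the worktop. With the trigger at rest its outer face is 30 mm to -x of this point, the grip's outer face 16 mm to +x. Squeeze along x. Axes are the unit's.
- trigger (a joint): Trigger: steel bar 8 mm thick, 20 mm wide, hinged at its foot (z 95 mm), top at z 170 mm. 0 at rest (upright), grows as it is squeezed to the grip, stop at 0.26 rad; its spring resists with about 4 N at first, 8 N at the stop, and returns it.
- keyhole (a point): Centre of the keyhole's mouth in a steel plate 46 x 46 mm on the unit, 90 mm above the worktop; axes are the unit's. Slot 7 mm (x) by 18 mm (y), over 40 mm deep. The plate is fixed and 6 mm thick: the key turns only with its collar down on it (within 4 mm). Sprung sticky pins 15 and 23 mm down: pushing past them takes some 5 to 15 N.
- barrel (a joint): Turn of the sprung switch under the plate: 0 at rest, grows as the key is turned clockwise seen from above, stop at 1.65 rad; a spring of up to 0.17 N m turns it back when the key is let go. The key has about 0.12 rad of play, so the barrel lags the key by that much.
- key_stand: Fixed grey block 50 x 140 mm (x, y), 40 mm high, with a flat foot 60 x 150 mm; origin under its centre. Two slots 80 mm apart along y hold the two keys upright, bow up, collar resting on the block; which key is in which slot changes.
- service_key: Service key, loose, about 80 g, 82 mm tall: rectangular bow, collar, neck, flat blade. Origin at the tip of the blade, z up along the key. The same either way round: it fits the keyhole at either half turn, its y along the keyhole's y.
- service_key_bow (a point): Centre of the service key's bow: a flat black rectangular plate 10 mm thick (x), 32 mm wide (y), 44 mm high (z). The top of the 26 mm wide round collar is 22 mm below this point, the collar's underside 26 mm, the tip of the blade 60 mm.
- service_key_collar (a point): Centre of the underside of the service key's round collar; comes to lie on point keyhole. Below it a round neck 10 mm long, 6 mm thick, then the blade 5 mm thick (x), 16 mm wide (y), 24 mm long, tip rounded.
- round_key_bow (a point): Centre of the bow of another loose key of the same height in the other slot; its black bow is round, 44 mm across and 10 mm thick. Leave it in the stand.
- stack_low: Foot of a fixed pile of black takeaway bowls and trays, some 0.2 m across and 0.25 m high, at the back between unit and key stand; origin under the lowest bowl. Keep the arm clear of it.
- tuna_tin_mid (a point): Round food tin, 86 mm across, 40 mm high, loose; its centre. A bystander.
- sauce_tub_mid (a point): Open round white tub, 113 mm across, 51 mm high, loose; its centre. A bystander.
- mug_mid (a point): White dotted mug with a handle, 78 x 114 mm, 93 mm high, loose; its centre. A bystander.
Mind the look-alikes: they are no part of the job. What is shaped like the service_key but orange or yellow is not meant.

How it is judged:
By the outcome, as a careful person would: the job done as asked, in the order asked, and still so for the second after the job is handed in, while the arm keeps its last pose, push and grip.
It also fails if it takes over 72 s, if anything falls off the work surface, if the arm or the gripper's body presses on something with over 40 N, if the wrist force passes 120 N, or if a joint passes its speed limit or range.

## Working session

There is one attempt and no reset: what is moved stays moved. The work goes in short steps, Python scripts to look and compute and a shell command to move; the robot and the scene stay as the last step left them, time stands still between calls to the robot, and variables do not carry over. Pictures are saved under pics/ and viewed, and the job is handed in when it is done.

```bash
mkdir -p pics
python3 - <<'E'
from plant import *
import cv2
o=get_obs();print({k:o[k] for k in('time','qpos','ee_pos','orientation','force','width')})
for n in('scene','side','wrist'):
    print(n,camera_info(n)); cv2.imwrite(f'pics/{n}0.png',cv2.cvtColor(snapshot(n),cv2.COLOR_RGB2BGR))
E
```

```text
{'time': 0.0, 'qpos': array([-1.27799760e+00,  3.42710963e-01,  1.52502162e+00, -3.72583513e-05,
        1.27537861e+00, -1.45957730e-01]), 'ee_pos': array([ 0.22297   , -0.47496084,  0.29154938]), 'orientation': array([[ 9.05276062e-01,  4.24823527e-01, -4.72427754e-04],
       [ 4.24823749e-01, -9.05274930e-01,  1.44362167e-03],
       [ 1.85607448e-04, -1.50757467e-03, -9.99998846e-01]]), 'force': array([ 0.17327276,  0.59344031, -0.68081284]), 'width': 0.09206929145777797}
scene {'intrinsics': array([[535.86323664,   0.        , 313.44516154],
       [  0.        , 535.86323664, 243.93714879],
       [  0.        ,   0.        ,   1.        ]]), 'rvec': array([ 2.23537753, -0.89299433,  0.38002839]), 'tvec': array([-0.39057919,  0.35294739,  1.07356051])}
side {'intrinsics': array([[572.31152005,   0.        , 317.49240645],
       [  0.        , 572.31152005, 235.64932159],
       [  0.        ,   0.        ,   1.        ]]), 'rvec': array([ 2.29870753, -0.23268823,  0.08555192]), 'tvec': array([-0.50550877,  0.17525214,  1.13903652])}
wrist {'intrinsics': array([[364.50842781,   0.        , 326.2385216 ],
       [  0.        , 364.50842781, 242.12277803],
       [  0.        ,   0.        ,   1.        ]]), 'rvec': array([-2.42143838,  1.53980511,  0.24244844]), 'tvec': array([-0.5243271 , -0.03838751,  0.39118097])}
```

View pics/scene0.png

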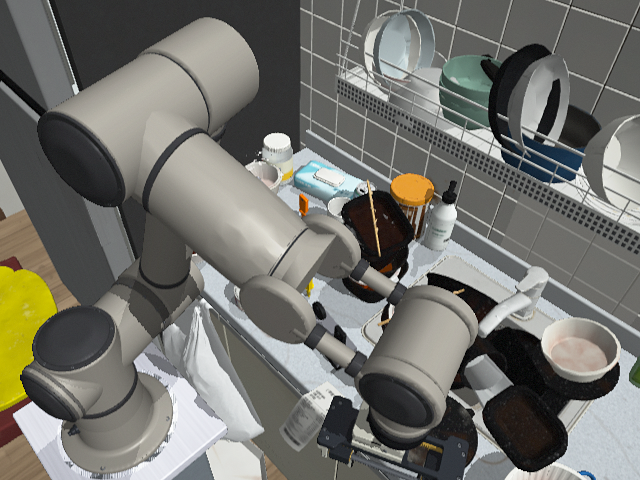

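View pics/side0.png

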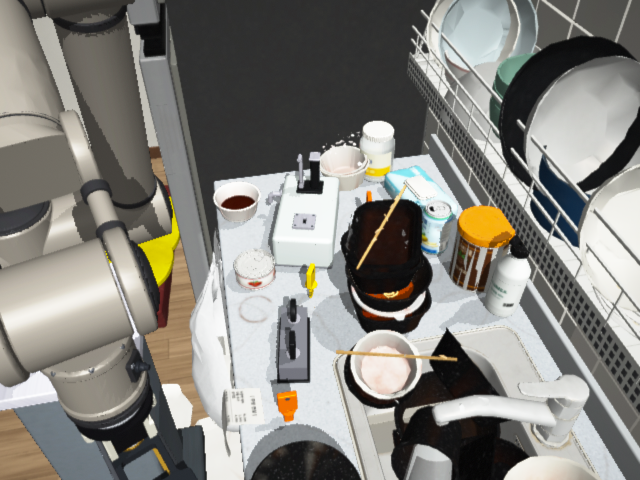

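View pics/wrist0.png

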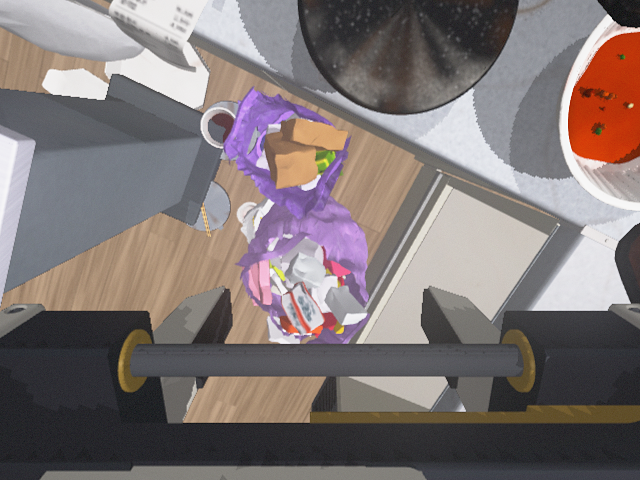

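The side view shows the unit at about (305,230) with the grip at (312,170), the keyhole plate at (304,221), and the stand at (293,345) holding two black keys. I'll enlarge these.

```bash
python3 - <<'E'
import cv2
a=cv2.imread('pics/side0.png')
cv2.imwrite('pics/s_unit.png',cv2.resize(a[145:275,235:395],None,fx=4.6,fy=4.6,interpolation=cv2.INTER_CUBIC))
cv2.imwrite('pics/s_st.png',cv2.resize(a[275:395,245:355],None,fx=5,fy=5,interpolation=cv2.INTER_CUBIC))
E
cat > h.py <<'E'
from plant import *
import numpy as np, cv2
def ray(cam,u,v):
    c=camera_info(cam) if isinstance(cam,str) else cam
    R,_=cv2.Rodrigues(c['rvec']); t=c['tvec']
    d=R.T@np.linalg.inv(c['intrinsics'])@[u,v,1]; return -R.T@t,d
def atz(cam,u,v,z):
    o,d=ray(cam,u,v); return o+d*(z-o[2])/d[2]
def proj(cam,P):
    c=camera_info(cam) if isinstance(cam,str) else cam
    return cv2.projectPoints(np.array(P,float).reshape(-1,3),c['rvec'],c['tvec'],c['intrinsics'],None)[0][:,0]
def snap(cam,name):
    c=camera_info(cam); im=cv2.cvtColor(snapshot(cam),cv2.COLOR_RGB2BGR); cv2.imwrite('pics/'+name,im); return c,im
E
```

```text
(no output)
```

View pics/s_unit.png

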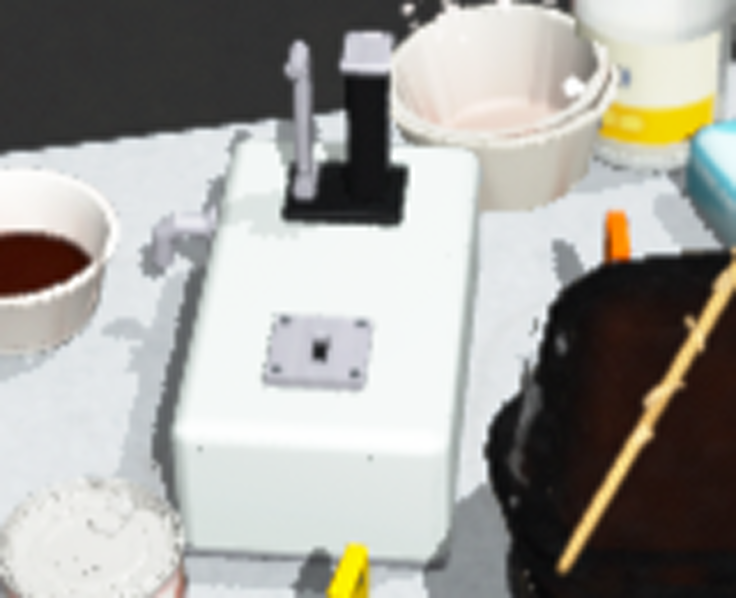

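View pics/s_st.png

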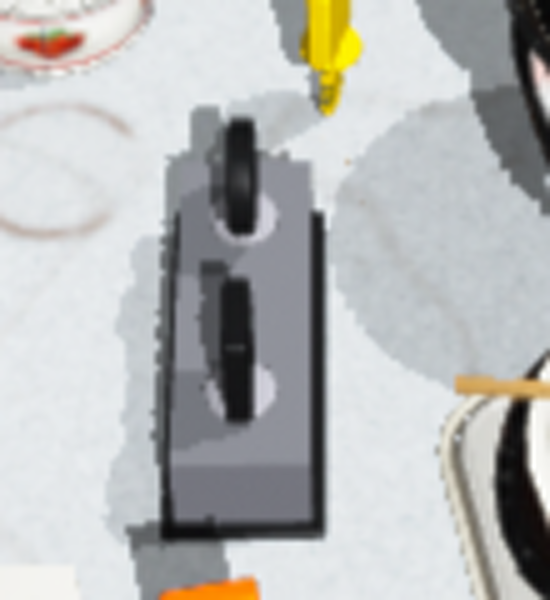

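Run:
```python
from h import *
U=lambda x,y:(235+(x+.5)/4.6-.5,145+(y+.5)/4.6-.5)
S=lambda x,y:(245+(x+.5)/5-.5,275+(y+.5)/5-.5)
pl=[atz('side',*U(*p),.09) for p in[(278,315),(372,320),(365,389),(265,383)]]
for p in pl: print(p.round(4))
print('plate c',np.mean(pl,0), 'slot',atz('side',*U(320,349),.09))
print('edges',(pl[1]-pl[0])[:2],(pl[2]-pl[3])[:2],(pl[0]-pl[3])[:2],(pl[1]-pl[2])[:2])
cap=[(345,35),(392,35),(387,72),(341,70)]
q=[atz('side',*U(*p),.174) for p in cap]; print('cap',np.mean(q,0),[x[:2].round(4) for x in q])
print('foot',[atz('side',*U(*p),.091)[:2].round(4) for p in[(283,208),(403,212)]])
st=[atz('side',*S(*p),.04) for p in[(168,157),(312,160),(310,465),(170,465)]]
for p in st: print(p.round(4))
print('stand c',np.mean(st,0))
b=[atz('side',*S(*p),.04+.004+.044) for p in[(226,281),(249,281),(250,347),(222,347)]]
print('rect bow top',np.mean(b,0),[x[:2].round(4) for x in b])
b=[atz('side',*S(*p),.088) for p in[(240,150)]]
print('round',b, 'trig top',atz('side',*U(298,45),.17),'trig bot',atz('side',*U(305,195),.095))
for n,p in[('tin',(0,0))]:pass
```

```text
[0.4936 0.1344 0.09  ]
[0.5363 0.1215 0.09  ]
[0.5237 0.0741 0.09  ]
[0.4797 0.0878 0.09  ]
plate c [0.50831861 0.10443763 0.09      ] slot [0.50860324 0.10600809 0.09      ]
edges [ 0.0427118  -0.01289665] [ 0.04407955 -0.01364575] [0.01390356 0.04655919] [0.01253582 0.04730828]
cap [0.55367226 0.21784389 0.174     ] [array([0.5465, 0.2348]), array([0.5686, 0.23  ]), array([0.5602, 0.2002]), array([0.5393, 0.2064])]
foot [array([0.5095, 0.2138]), array([0.5669, 0.1981])]
[ 0.4227 -0.0768  0.04  ]
[ 0.4773 -0.0898  0.04  ]
[ 0.4511 -0.2278  0.04  ]
[ 0.4028 -0.2178  0.04  ]
stand c [ 0.43848407 -0.15307026  0.04      ]
rect bow top [ 0.43260425 -0.19409083  0.088     ] [array([ 0.4312, -0.1792]), array([ 0.4392, -0.1809]), array([ 0.4348, -0.2091]), array([ 0.4253, -0.2072])]
round [array([ 0.44594418, -0.12041038,  0.088     ])] trig top [0.52384674 0.23710523 0.17      ] trig bot [0.52122631 0.21671535 0.095     ]
```

Run:
```python
from h import *
o=get_obs();R=o['orientation'];p=o['ee_pos']
c,d=ray('wrist',320,240);print('cam in tool',R.T@(c-p),'axis',R.T@d)
for u,v in[(345,235),(410,195),(425,270),(347,270),(385,280)]: print((u,v),atz('side',u,v,.25).round(3))
for u,v in[(347,300),(395,330),(432,280)]: print((u,v),'z.1',atz('side',u,v,.1).round(3))
for n,u,v,z in[('tin',256,265,.04),('tub',237,195,.05),('yellow',313,280,.03),('orange',288,405,.03)]: print(n,atz('side',u,v,z).round(3))
```

```text
cam in tool [ 0.08267544 -0.00014009 -0.09213184] axis [-0.30074951 -0.01677652  0.95372696]
(345, 235) [ 0.54  -0.128  0.25 ]
(410, 195) [ 0.678 -0.048  0.25 ]
(425, 270) [ 0.643 -0.233  0.25 ]
(347, 270) [ 0.524 -0.208  0.25 ]
(385, 280) [ 0.576 -0.24   0.25 ]
(347, 300) z.1 [ 0.544 -0.14   0.1  ]
(395, 330) z.1 [ 0.609 -0.224  0.1  ]
(432, 280) z.1 [ 0.712 -0.125  0.1  ]
tin [0.394 0.044 0.04 ]
tub [0.376 0.276 0.05 ]
yellow [ 0.504 -0.013  0.03 ]
orange [ 0.408 -0.288  0.03 ]
```

```bash
python3 -m handwheel '[{"translation":[287,-147,0],"roll":-0.93,"gripper":91},{"translation":[287,-147,0],"roll":-0.93,"gripper":91},{"translation":[287,-147,0],"roll":-0.93,"gripper":91},{"translation":[287,-147,0],"roll":-0.93,"gripper":91},{"translation":[287,-147,0],"roll":-0.93,"gripper":91},{"translation":[287,-147,0],"roll":-0.93,"gripper":91},{"translation":[287,-147,0],"roll":-0.93,"gripper":91},{"translation":[287,-147,0],"roll":-0.93,"gripper":91}]' 30
python3 - <<'E'
from h import *
c,im=snap('wrist','w1.png'); print(c)
c,im=snap('scene','sc1.png')
E
```

```text
time: 0.95
ee_pos: [0.4216, -0.2176, 0.2918]
orientation: [[0.196, 0.981, -0.0], [0.981, -0.196, 0.002], [0.002, -0.001, -1.0]]
force: [0.8, -0.7, -0.1]
width: 0.0911
{'intrinsics': array([[364.50842781,   0.        , 326.2385216 ],
       [  0.        , 364.50842781, 242.12277803],
       [  0.        ,   0.        ,   1.        ]]), 'rvec': array([-2.81897813,  0.27995522,  0.04438527]), 'tvec': array([-0.45537938, -0.16240843,  0.35142756])}
```

View pics/w1.png

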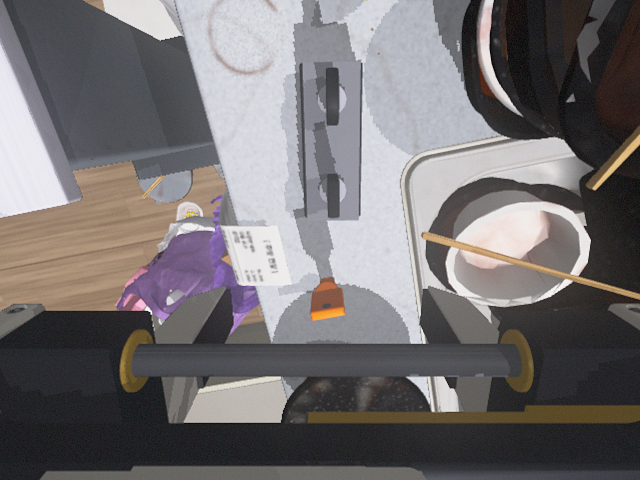

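View pics/sc1.png

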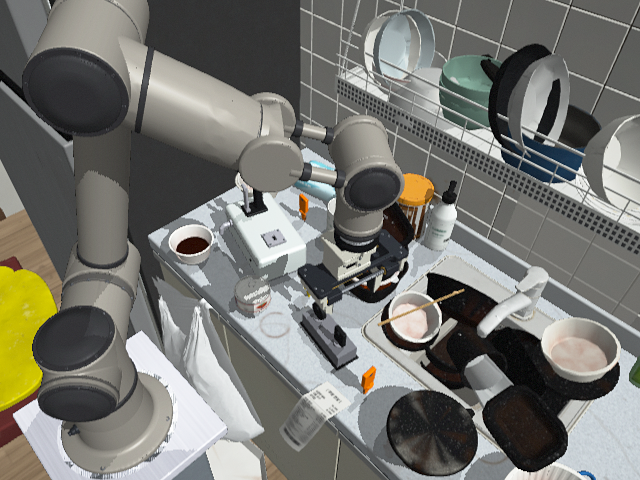

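Run:
```python
import cv2
a=cv2.imread('pics/w1.png');b=cv2.imread('pics/sc1.png')
cv2.imwrite('pics/w1c.png',cv2.resize(a[40:230,270:390],None,fx=3.1,fy=3.1,interpolation=cv2.INTER_CUBIC))
cv2.imwrite('pics/sc1c.png',cv2.resize(b[180:380,220:370],None,fx=3,fy=3,interpolation=cv2.INTER_CUBIC))
```

```text
(no output)
```

View pics/w1c.png

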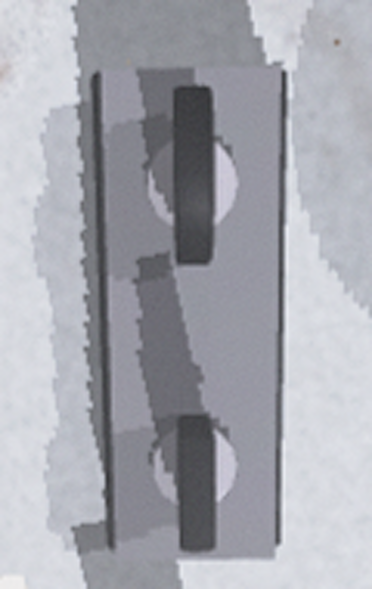

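View pics/sc1c.png

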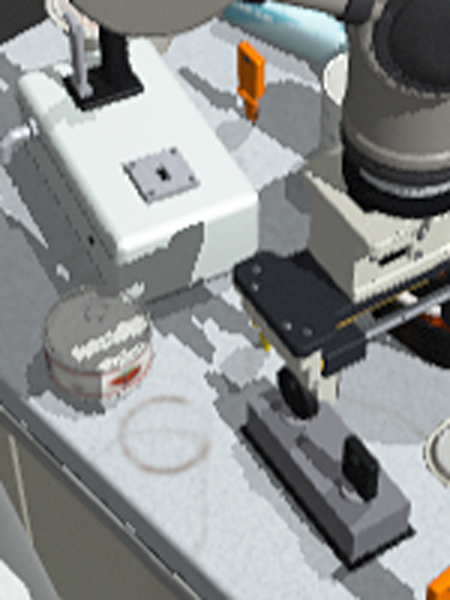

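Run:
```python
from h import *
c={'intrinsics':np.array([[364.50842781,0,326.2385216],[0,364.50842781,242.12277803],[0,0,1]]),'rvec':np.array([-2.81897813,0.27995522,0.04438527]),'tvec':np.array([-0.45537938,-0.16240843,0.35142756])}
W=lambda x,y:(270+(x+.5)/3.1-.5,40+(y+.5)/3.1-.5)
f=lambda x,y,z:atz(c,*W(x,y),z)
print('bow -y edge',f(180,550,.088),f(214,550,.088),'+y edge low',f(178,415,.044),f(214,415,.044),'+y top?',f(196,432,.088))
print('round',f(176,265,.088),f(212,265,.088))
print('stand',[f(*p,.04)[:2].round(4) for p in[(96,72),(282,70),(278,556),(112,552)]])
print('collar',f(195,466,.044),f(194,183,.044))
print('stack edge', [(u,v,[atz(c,u,v,z).round(3)[:2] for z in(.03,.1,.25)]) for u,v in[(465,60),(480,110),(510,135),(560,135)]])
```

```text
bow -y edge [ 0.42405588 -0.20783981  0.088     ] [ 0.43302827 -0.20963929  0.088     ] +y edge low [ 0.42958395 -0.17783905  0.044     ] [ 0.4401023  -0.17994918  0.044     ] +y top? [ 0.43432259 -0.17767259  0.088     ]
round [ 0.43735908 -0.13601367  0.088     ] [ 0.44616315 -0.13778041  0.088     ]
stand [array([ 0.4257, -0.0819]), array([ 0.4761, -0.0915]), array([ 0.4516, -0.2274]), array([ 0.4009, -0.2159])]
collar [ 0.43162788 -0.19381259  0.044     ] [ 0.44662584 -0.11550286  0.044     ]
stack edge [(465, 60, [array([ 0.568, -0.106]), array([ 0.542, -0.112]), array([ 0.487, -0.125])]), (480, 110, [array([ 0.578, -0.151]), array([ 0.55 , -0.148]), array([ 0.49 , -0.142])]), (510, 135, [array([ 0.603, -0.178]), array([ 0.571, -0.17 ]), array([ 0.5  , -0.152])]), (560, 135, [array([ 0.649, -0.187]), array([ 0.607, -0.177]), array([ 0.517, -0.156])])]
```

The wrist and scene crops confirm that the rectangular bow is the slot nearer the robot's right, at about (0.432, -0.194). The round one is at y ≈ -0.115. Next I'll look at the unit from above.

```bash
python3 -m handwheel '[{"translation":[0,0,-50],"roll":0,"gripper":91},{"translation":[347,10,-50],"roll":0.083,"gripper":91},{"translation":[347,10,-50],"roll":0.083,"gripper":91},{"translation":[347,10,-50],"roll":0.083,"gripper":91},{"translation":[347,10,-50],"roll":0.083,"gripper":91},{"translation":[347,10,-50],"roll":0.083,"gripper":91},{"translation":[347,10,-50],"roll":0.083,"gripper":91},{"translation":[347,10,-50],"roll":0.083,"gripper":91},{"translation":[347,10,-50],"roll":0.083,"gripper":91}]'
python3 - <<'E'
from h import *
c,im=snap('wrist','w2.png'); np.save('w2.npy',c,allow_pickle=True)
E
```

```text
time: 1.95
ee_pos: [0.5001, 0.1211, 0.3415]
orientation: [[0.278, 0.961, -0.001], [0.961, -0.278, 0.002], [0.002, -0.002, -1.0]]
force: [-0.1, -1.2, -0.3]
width: 0.0908
```

View pics/w2.png

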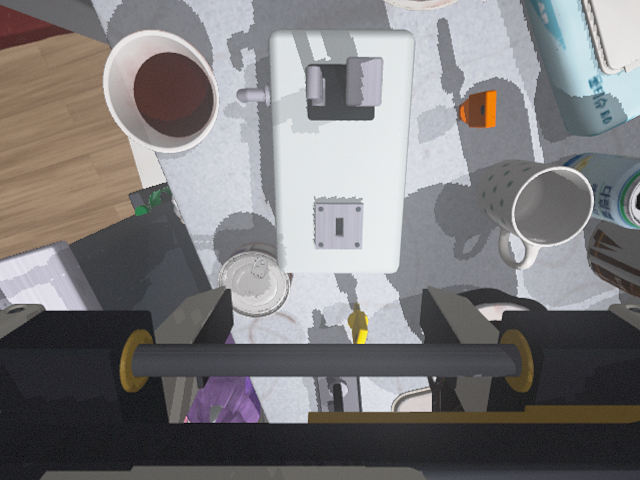

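Run:
```python
import cv2
a=cv2.imread('pics/w2.png')
cv2.imwrite('pics/w2c.png',cv2.resize(a[20:290,250:430],None,fx=3,fy=2.9,interpolation=cv2.INTER_CUBIC)[:800])
cv2.imwrite('pics/w2a.png',cv2.resize(a[45:130,295:395],None,fx=7,fy=7,interpolation=cv2.INTER_CUBIC))
cv2.imwrite('pics/w2b.png',cv2.resize(a[185:265,300:380],None,fx=7,fy=7,interpolation=cv2.INTER_CUBIC))
```

```text
(no output)
```

View pics/w2a.png

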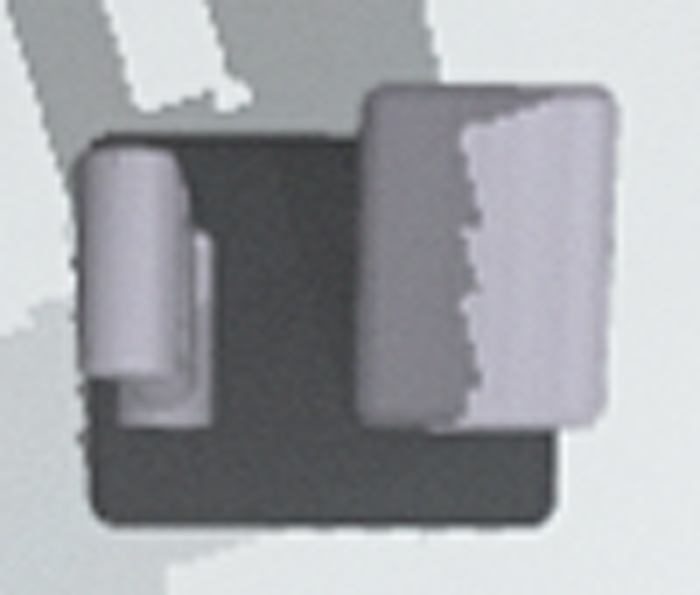

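View pics/w2b.png

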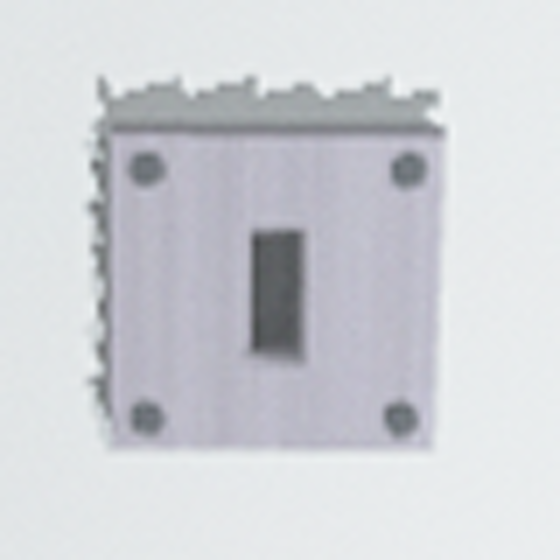

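Run:
```python
from h import *
c=np.load('w2.npy',allow_pickle=True).item()
A=lambda x,y,z:atz(c,295+(x+.5)/7-.5,45+(y+.5)/7-.5,z)
B=lambda x,y,z:atz(c,300+(x+.5)/7-.5,185+(y+.5)/7-.5,z)
def rep(n,q):
    q=np.array(q); ang=lambda v:np.arctan2(v[1],v[0])
    print(n,q.mean(0).round(4),'yaw',[round(a,3) for a in(ang(q[1]-q[0]),ang(q[2]-q[3]),ang(q[0]-q[3])-np.pi/2,ang(q[1]-q[2])-np.pi/2)],'len',[round(float(np.linalg.norm(v)),4) for v in(q[1]-q[0],q[0]-q[3])]); return q.mean(0)
cap=rep('cap',[A(*p,.174) for p in[(366,86),(614,88),(606,427),(360,427)]])
pl=rep('plate',[B(*p,.09) for p in[(113,131),(441,132),(434,448),(112,448)]])
sl=rep('slot',[B(*p,.09) for p in[(251,230),(304,230),(302,355),(250,353)]])
h=rep('house',[atz(c,u,v,.084) for u,v in[(271,32),(413,32),(398,272),(278,272)]])
ft=rep('foot',[A(*p,.091) for p in[(86,135),(560,135),(556,523),(92,523)]])
yaw=-.283
x=np.array([np.cos(yaw),np.sin(yaw)])
print('sq',cap[:2]-.006*x,'trig rest face top', [A(px,250,.17)[:2]@x-cap[:2]@x for px in(82,182)])
```

```text
cap [0.5538 0.2203 0.174 ] yaw [np.float64(-0.29), np.float64(-0.282), np.float64(-0.285), np.float64(-0.262)] len [0.0228, 0.0294]
plate [0.5079 0.1074 0.09  ] yaw [np.float64(-0.285), np.float64(-0.282), np.float64(-0.294), np.float64(-0.274)] len [0.0449, 0.0458]
slot [0.5081 0.1073 0.09  ] yaw [np.float64(-0.282), np.float64(-0.322), np.float64(-0.283), np.float64(-0.284)] len [0.0073, 0.0178]
house [0.5249 0.1644 0.084 ] yaw [np.float64(-0.283), np.float64(-0.282), np.float64(-0.296), np.float64(-0.28)] len [0.1208, 0.2202]
foot [0.5421 0.224  0.091 ] yaw [np.float64(-0.283), np.float64(-0.282), np.float64(-0.282), np.float64(-0.253)] len [0.0578, 0.0449]
sq [0.54800651 0.22194719] trig rest face top [np.float64(-0.038090915926705105), np.float64(-0.028585217285815367)]
```

```bash
python3 -m handwheel '[{"translation":[109,18,0],"roll":0,"gripper":91},{"translation":[109,18,0],"roll":0,"gripper":91},{"translation":[109,18,0],"roll":0,"gripper":91},{"translation":[109,18,50],"roll":0,"gripper":91},{"translation":[109,18,90],"roll":0,"gripper":91},{"translation":[109,18,120],"roll":0,"gripper":91},{"translation":[109,18,147],"roll":0,"gripper":91},{"translation":[109,18,147],"roll":0,"gripper":91},{"translation":[109,18,147],"roll":0,"gripper":91}]' 25
python3 - <<'E'
from h import *
c,im=snap('wrist','w3.png'); snap('side','s3.png')
E
```

```text
time: 2.9
ee_pos: [0.5478, 0.2168, 0.195]
orientation: [[0.281, 0.96, -0.002], [0.96, -0.281, 0.0], [-0.0, -0.002, -1.0]]
force: [0.2, -0.2, -0.2]
width: 0.0912
```

View pics/w3.png

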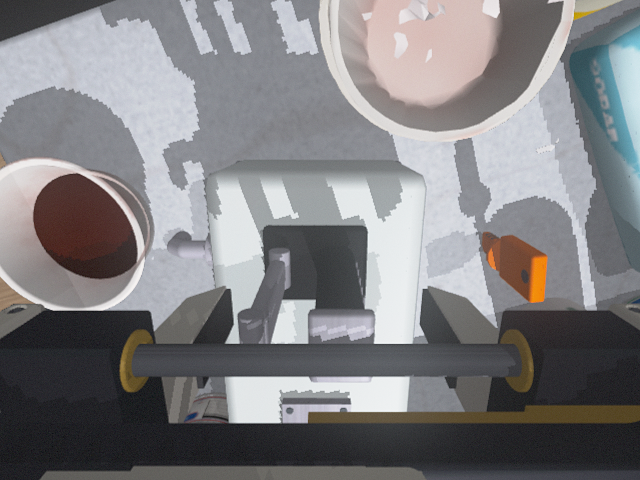

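View pics/s3.png

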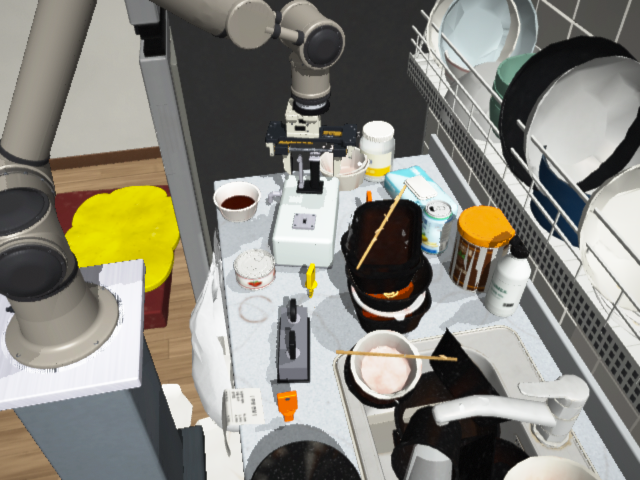

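The trigger (u 240–290) and the post (u 308–375) sit between the open fingers as planned. Squeezing now.

```bash
python3 -m handwheel '[{"translation":[4,0,1],"roll":0,"gripper":91},{"translation":[4,0,1],"roll":0,"gripper":50},{"translation":[4,0,1],"roll":0,"gripper":50},{"translation":[4,0,1],"roll":0,"gripper":40},{"translation":[4,0,1],"roll":0,"gripper":36},{"translation":[4,0,1],"roll":0,"gripper":25},{"translation":[4,0,1],"roll":0,"gripper":25},{"translation":[4,0,1],"roll":0,"gripper":25},{"translation":[4,0,1],"roll":0,"gripper":25},{"translation":[4,0,1],"roll":0,"gripper":25}]' 25
```

```text
time: 4.0
ee_pos: [0.5477, 0.2222, 0.195]
orientation: [[0.28, 0.96, -0.003], [0.96, -0.28, 0.002], [0.001, -0.004, -1.0]]
force: [-5.7, 2.6, 4.7]
width: 0.0375
```

```bash
python3 -m handwheel '[{"translation":[0,0,0],"roll":0,"gripper":20},{"translation":[0,0,0],"roll":0,"gripper":20},{"translation":[0,0,0],"roll":0,"gripper":20},{"translation":[0,0,0],"roll":0,"gripper":20},{"translation":[0,0,0],"roll":0,"gripper":20}]' 35
python3 - <<'E'
from h import *
snap('wrist','w4.png')
E
```

```text
time: 4.5
ee_pos: [0.5477, 0.2222, 0.195]
orientation: [[0.28, 0.96, -0.004], [0.96, -0.28, 0.002], [0.001, -0.004, -1.0]]
force: [0.7, 0.4, 3.4]
width: 0.0373
```

View pics/w4.png

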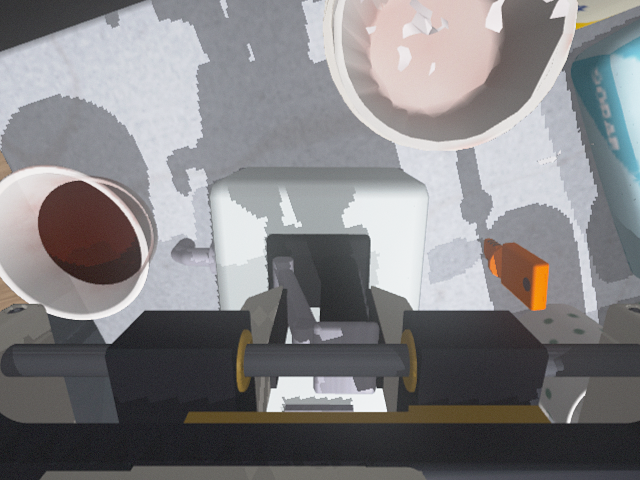

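Run:
```python
from h import *
im=cv2.imread('pics/w4.png'); cv2.imwrite('pics/w4c.png',cv2.resize(im[220:420,230:420],None,fx=3,fy=3,interpolation=cv2.INTER_CUBIC))
yaw=-.283;x=np.array([np.cos(yaw),np.sin(yaw)]);y=np.array([-x[1],x[0]])
sq=np.array([.548,.2212])
for th in(0,.2,.23,.26):
    for z in(.075,.0):
        P=[]
        for ox in(-4,4):
            for oy in(-10,10):
                lx=-.026+ox/1000*np.cos(th)+z*np.sin(th); lz=.095+z*np.cos(th)-ox/1000*np.sin(th)
                P.append(np.r_[sq+lx*x+oy/1000*y,lz])
        print(th,z,((proj('wrist',P)-[230,220])*3).round(0).tolist())
```

```text
0 0.075 [[65.0, 483.0], [55.0, 347.0], [128.0, 483.0], [120.0, 347.0]]
0 0.0 [[142.0, 224.0], [138.0, 127.0], [183.0, 224.0], [180.0, 127.0]]
0.2 0.075 [[183.0, 479.0], [177.0, 344.0], [244.0, 471.0], [242.0, 337.0]]
0.2 0.0 [[142.0, 226.0], [137.0, 129.0], [183.0, 222.0], [180.0, 126.0]]
0.23 0.075 [[200.0, 477.0], [196.0, 342.0], [261.0, 468.0], [259.0, 334.0]]
0.23 0.0 [[142.0, 226.0], [137.0, 129.0], [183.0, 222.0], [180.0, 126.0]]
0.26 0.075 [[217.0, 475.0], [214.0, 340.0], [277.0, 465.0], [276.0, 331.0]]
0.26 0.0 [[142.0, 226.0], [138.0, 129.0], [183.0, 222.0], [180.0, 125.0]]
```

View pics/w4c.png

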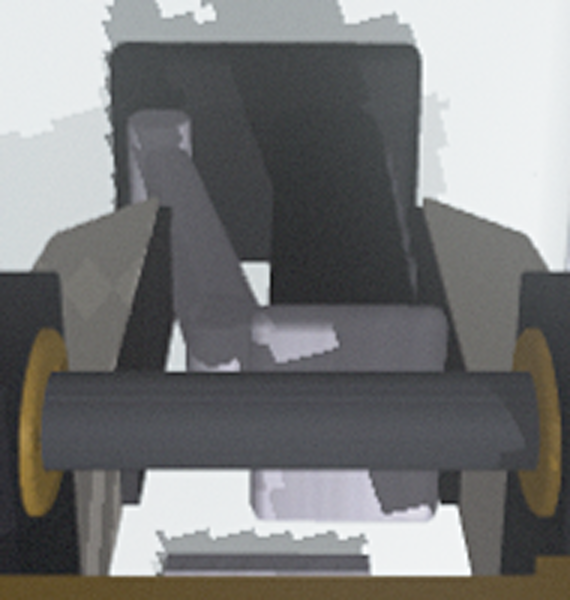

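```bash
python3 -m handwheel '[{"translation":[0,0,0],"roll":0,"gripper":15},{"translation":[0,0,0],"roll":0,"gripper":15},{"translation":[0,0,0],"roll":0,"gripper":15}]' 55
python3 -m handwheel '[{"translation":[0,0,0],"roll":0,"gripper":91},{"translation":[0,0,0],"roll":0,"gripper":91},{"translation":[0,0,0],"roll":0,"gripper":91},{"translation":[0,0,0],"roll":0,"gripper":91},{"translation":[0,0,0],"roll":0,"gripper":91},{"translation":[0,0,0],"roll":0,"gripper":91},{"translation":[0,0,0],"roll":0,"gripper":91}]'
python3 - <<'E'
from h import *
snap('wrist','w5.png')
E
```

```text
time: 4.85
ee_pos: [0.5478, 0.2221, 0.195]
orientation: [[0.28, 0.96, -0.003], [0.96, -0.28, 0.002], [0.001, -0.004, -1.0]]
force: [1.8, 0.0, 2.5]
width: 0.0363
time: 5.55
ee_pos: [0.5482, 0.2219, 0.195]
orientation: [[0.28, 0.96, -0.003], [0.96, -0.28, 0.002], [0.001, -0.003, -1.0]]
force: [-0.3, 0.2, 0.3]
width: 0.0879
```

View pics/w5.png

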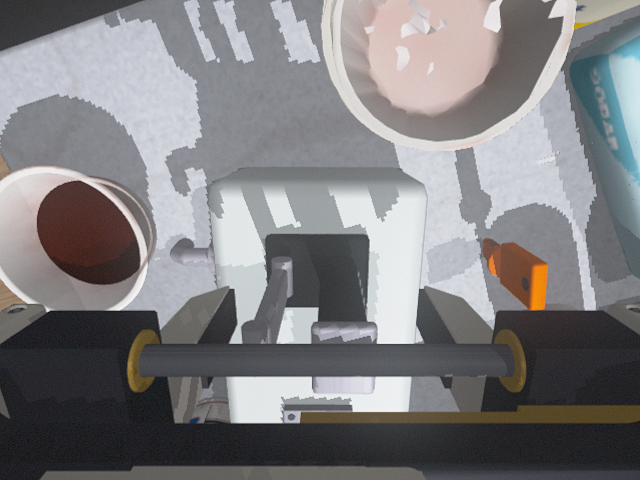

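```bash
python3 -m handwheel '[{"translation":[0,0,-50],"roll":0,"gripper":91},{"translation":[0,0,-100],"roll":0,"gripper":91},{"translation":[0,0,-150],"roll":0,"gripper":91},{"translation":[0,0,-150],"roll":0,"gripper":91}]' 30
python3 - <<'E'
from h import *
c1={'intrinsics':np.array([[364.50842781,0,326.2385216],[0,364.50842781,242.12277803],[0,0,1]]),'rvec':np.array([-2.81897813,0.27995522,0.04438527]),'tvec':np.array([-0.45537938,-0.16240843,0.35142756])}
a=cv2.imread('pics/s3.png');w=cv2.imread('pics/w1.png')
a=cv2.resize(a[180:350,260:460],None,fx=4,fy=4,interpolation=cv2.INTER_CUBIC)
w=cv2.resize(w[0:220,400:640],None,fx=3,fy=3,interpolation=cv2.INTER_CUBIC)
for i,z in enumerate((.12,.16,.2,.25)):
    P=np.array([(.532,-.175,z),(.518,-.248,z),(.344,-.139,z)]) ; col=[(0,255,0),(255,255,0),(0,128,255),(0,0,255)][i]
    for k in(0,1):
        p=(proj('side',P)[k]-[260,180])*4; q=(proj(c1,P)[k]-[400,0])*3
        cv2.circle(a,tuple(int(v) for v in p),4,col,-1);cv2.circle(w,tuple(int(v) for v in q),4,col,-1)
cv2.imwrite('pics/ck_a.png',a[:600]);cv2.imwrite('pics/ck_w.png',w[:600])
E
```

```text
time: 6.0
ee_pos: [0.5506, 0.2221, 0.3531]
orientation: [[0.28, 0.96, 0.012], [0.96, -0.281, 0.006], [0.009, 0.01, -1.0]]
force: [0.7, -0.3, -0.6]
width: 0.0909
```

View pics/ck_a.png

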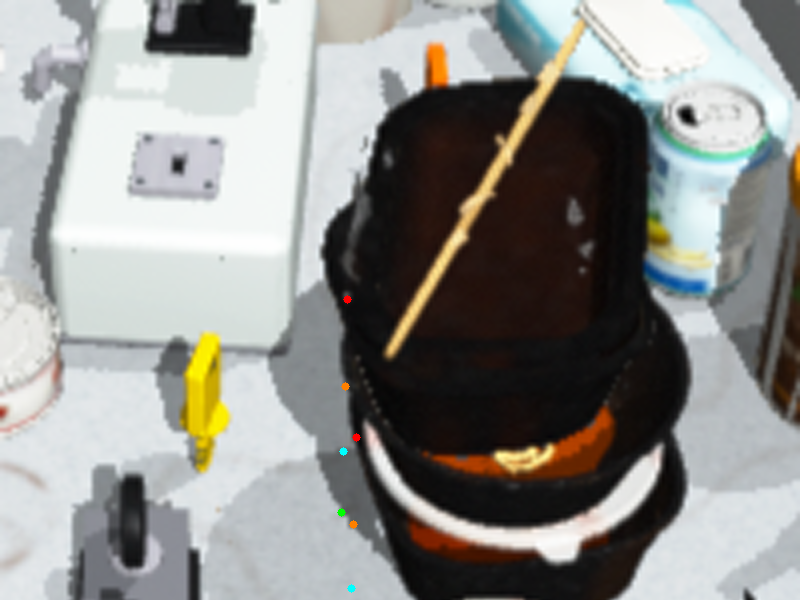

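View pics/ck_w.png

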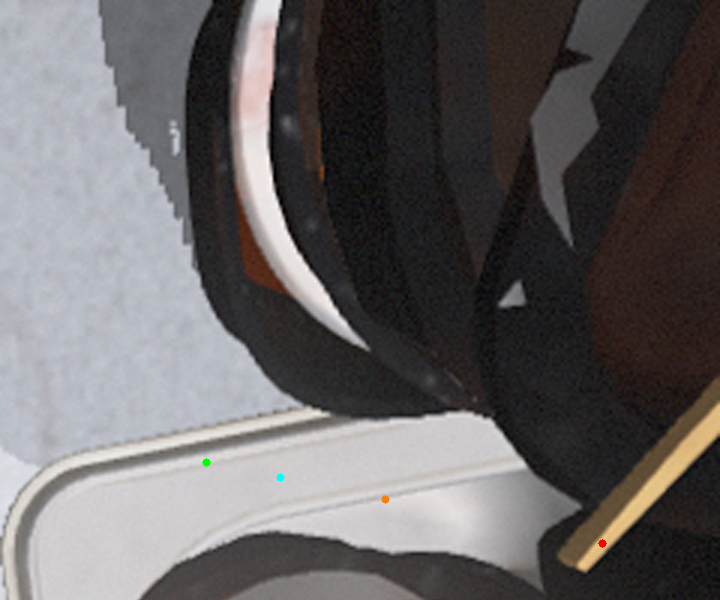

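The checks show the gripper's corner clears the stack in both views: at every height it lies outside the outline in at least one of them. The trigger has returned to rest. Moving above the service key.

```bash
python3 -m handwheel '[{"translation":[-433,3,0],"roll":-0.097,"gripper":91},{"translation":[-433,3,0],"roll":-0.097,"gripper":91},{"translation":[-433,3,0],"roll":-0.097,"gripper":91},{"translation":[-433,3,0],"roll":-0.097,"gripper":80},{"translation":[-433,3,0],"roll":-0.097,"gripper":60},{"translation":[-433,3,0],"roll":-0.097,"gripper":50},{"translation":[-433,3,0],"roll":-0.097,"gripper":50},{"translation":[-433,3,0],"roll":-0.097,"gripper":50},{"translation":[-433,3,0],"roll":-0.097,"gripper":50},{"translation":[-433,3,0],"roll":-0.097,"gripper":50}]' 30
python3 -m handwheel '[{"translation":[0,0,0],"roll":0,"gripper":50},{"translation":[0,0,0],"roll":0,"gripper":50}]'
python3 - <<'E'
from h import *
c,im=snap('wrist','w6.png'); np.save('w6.npy',c,allow_pickle=True)
o=get_obs();print(o['ee_pos'],o['orientation'])
print(proj('wrist',[(.4318,-.1938,.088),(.4318,-.1938,.044)]))
cv2.imwrite('pics/w6c.png',cv2.resize(im[200:480,220:430],None,fx=2.1,fy=2.1,interpolation=cv2.INTER_CUBIC))
E
```

```text
time: 7.0
ee_pos: [0.431, -0.1979, 0.3489]
orientation: [[0.191, 0.981, 0.011], [0.982, -0.191, 0.004], [0.006, 0.01, -1.0]]
force: [-0.2, 0.0, -0.3]
width: 0.0503
time: 7.2
ee_pos: [0.4311, -0.1974, 0.3486]
orientation: [[0.191, 0.982, 0.011], [0.982, -0.191, 0.005], [0.007, 0.01, -1.0]]
force: [-0.3, 0.9, -0.4]
width: 0.0498
[ 0.43124122 -0.19704711  0.34873657] [[ 0.19020304  0.98168088  0.01120069]
 [ 0.98172258 -0.19026308  0.00455413]
 [ 0.00660178  0.01012976 -0.9999269 ]]
[[324.15129102 211.17755559]
 [323.95655967 202.4415469 ]]
```

View pics/w6.png

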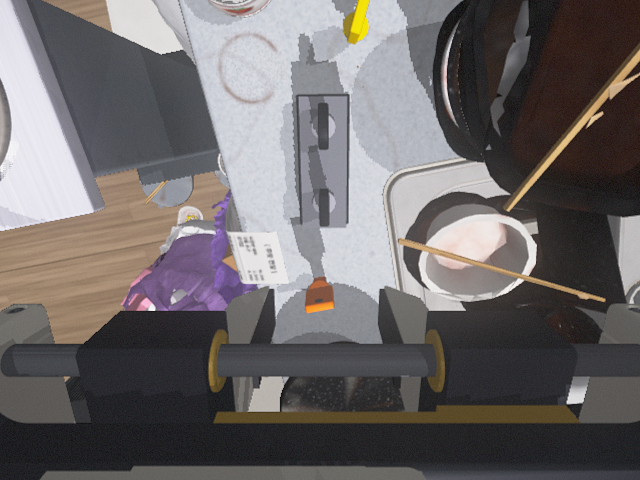

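Run:
```python
from h import *
im=cv2.imread('pics/w6.png');cv2.imwrite('pics/w6c.png',cv2.resize(im[80:240,280:370],None,fx=6,fy=6,interpolation=cv2.INTER_CUBIC)[480:960])
```

```text
(no output)
```

View pics/w6c.png

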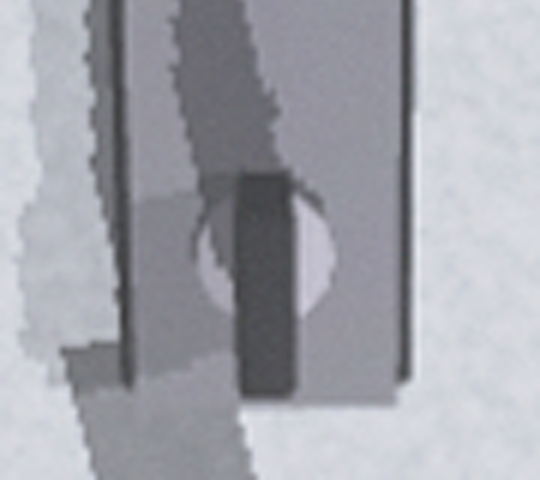

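Run:
```python
from h import *
c=np.load('w6.npy',allow_pickle=True).item()
f=lambda x,y,z:atz(c,280+(x+.5)/6-.5,160+(y+.5)/6-.5,z)
e=[f(240,398,.088),f(296,398,.088)];print(e, np.mean(e,0)+.016*np.array([.186,.983,0]))
print('collar',f(265,249,.044),'stand corner',f(398,400,.04))
```

```text
[array([ 0.42422592, -0.20804572,  0.088     ]), array([ 0.43340031, -0.20986613,  0.088     ])] [ 0.43178911 -0.19322793  0.088     ]
collar [ 0.43170048 -0.19260855  0.044     ] stand corner [ 0.45070753 -0.22675686  0.04      ]
```

```bash
python3 -m handwheel '[{"translation":[2,-3,50],"roll":0,"gripper":50},{"translation":[2,-3,100],"roll":0,"gripper":50},{"translation":[2,-3,140],"roll":0,"gripper":50},{"translation":[2,-3,170],"roll":0,"gripper":50},{"translation":[2,-3,195],"roll":0,"gripper":50},{"translation":[2,-3,210],"roll":0,"gripper":50},{"translation":[2,-3,221],"roll":0,"gripper":50},{"translation":[2,-3,221],"roll":0,"gripper":50}]'
python3 - <<'E'
from h import *
c,im=snap('wrist','w7.png');snap('scene','sc7.png')
o=get_obs();print(o['ee_pos'],o['orientation'].round(4),o['force'])
E
```

```text
time: 8.05
ee_pos: [0.431, -0.1924, 0.1267]
orientation: [[0.189, 0.982, 0.009], [0.982, -0.189, 0.006], [0.008, 0.008, -1.0]]
force: [-0.5, 0.3, 0.2]
width: 0.0497
[ 0.43163027 -0.19322887  0.12823222] [[ 0.1893  0.9819  0.0118]
 [ 0.9819 -0.1893  0.0042]
 [ 0.0063  0.0108 -0.9999]] [ 0.30846506  0.13864213 -0.05012003]
```

View pics/w7.png

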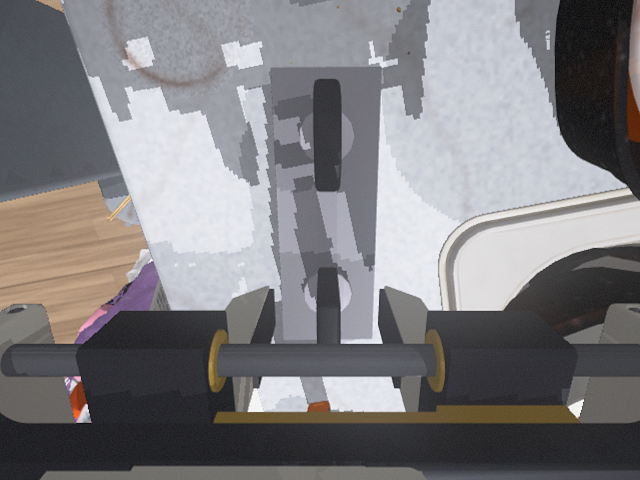

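View pics/sc7.png

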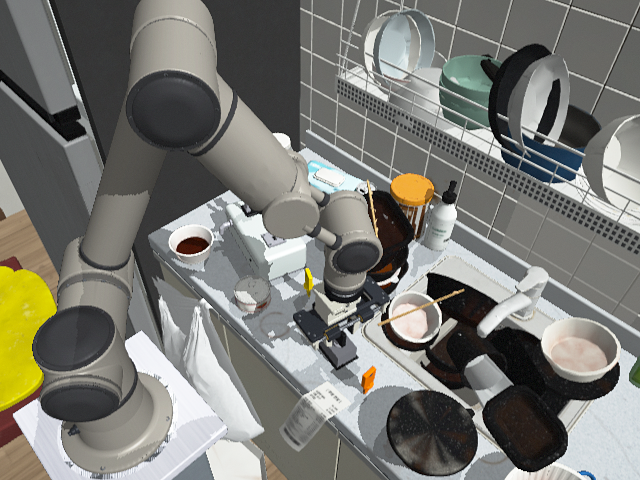

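The service key's bow (u 316–341) is centred between the fingers, so I'm closing on it.

```bash
python3 -m handwheel '[{"translation":[0,0,0],"roll":0,"gripper":30},{"translation":[0,0,0],"roll":0,"gripper":20},{"translation":[0,0,0],"roll":0,"gripper":14},{"translation":[0,0,0],"roll":0,"gripper":5},{"translation":[0,0,0],"roll":0,"gripper":5},{"translation":[0,0,0],"roll":0,"gripper":5},{"translation":[0,0,0],"roll":0,"gripper":5}]' 50
python3 - <<'E'
from h import *
o=get_obs();print(o['ee_pos'],o['orientation'].round(4),o['force'],o['wrist_torque'])
E
```

```text
time: 8.85
ee_pos: [0.4316, -0.1933, 0.1284]
orientation: [[0.189, 0.982, 0.012], [0.982, -0.189, 0.004], [0.006, 0.011, -1.0]]
force: [-1.5, -0.6, 2.8]
width: 0.0097
[ 0.43161867 -0.19329006  0.1283666 ] [[ 0.1893  0.9818  0.0119]
 [ 0.9819 -0.1894  0.0041]
 [ 0.0062  0.0109 -0.9999]] [-1.54841008 -0.55443786  2.82455579] [-0.02015706  0.13373019 -0.00479373]
```

```bash
python3 -m handwheel '[{"translation":[0,0,-15],"roll":0,"gripper":5},{"translation":[0,1,-40],"roll":0,"gripper":5},{"translation":[1,1,-75],"roll":0,"gripper":5},{"translation":[1,2,-110],"roll":0,"gripper":5},{"translation":[1,2,-150],"roll":0,"gripper":5},{"translation":[1,2,-190],"roll":0,"gripper":5},{"translation":[1,2,-210],"roll":0,"gripper":5},{"translation":[1,2,-220],"roll":0,"gripper":5},{"translation":[1,2,-220],"roll":0,"gripper":5},{"translation":[1,2,-220],"roll":0,"gripper":5}]'
python3 - <<'E'
from h import *
snap('side','s8.png');im=cv2.imread('pics/s8.png');cv2.imwrite('pics/s8c.png',cv2.resize(im[150:400,200:400],None,fx=2.4,fy=2.4,interpolation=cv2.INTER_CUBIC))
o=get_obs();print(o['ee_pos'],o['orientation'].round(4),o['force'],o['wrist_torque'],o['width'])
E
```

```text
time: 9.85
ee_pos: [0.4308, -0.1933, 0.3469]
orientation: [[0.189, 0.982, 0.01], [0.982, -0.189, 0.005], [0.007, 0.009, -1.0]]
force: [0.7, 0.0, -1.1]
width: 0.0093
[ 0.4307327  -0.19330679  0.34670801] [[ 0.1894  0.9819  0.0092]
 [ 0.9819 -0.1894  0.0058]
 [ 0.0075  0.008  -0.9999]] [-0.11254864 -0.56363034 -1.70200677] [-0.03729249 -0.07888407 -0.00600544] 0.00938010023748285
```

View pics/s8c.png

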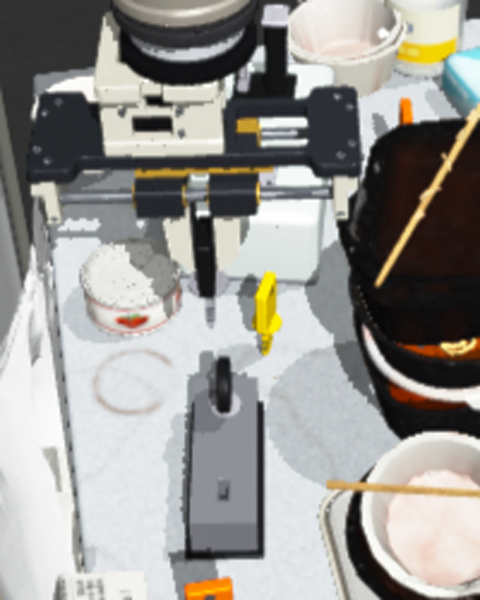

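The key is out and hangs upright between the fingers, and the round-bowed key is still in its slot. Carrying it over to the keyhole.

```bash
python3 -m handwheel '[{"translation":[309,18,2],"roll":0.0925,"gripper":5},{"translation":[309,18,2],"roll":0.0925,"gripper":5},{"translation":[309,18,2],"roll":0.0925,"gripper":5},{"translation":[309,18,2],"roll":0.0925,"gripper":5},{"translation":[309,18,2],"roll":0.0925,"gripper":5},{"translation":[309,18,2],"roll":0.0925,"gripper":5},{"translation":[309,18,2],"roll":0.0925,"gripper":5},{"translation":[309,18,2],"roll":0.0925,"gripper":5},{"translation":[309,18,2],"roll":0.0925,"gripper":5},{"translation":[309,18,2],"roll":0.0925,"gripper":5}]'
python3 -m handwheel '[{"translation":[0,0,40],"roll":0,"gripper":5},{"translation":[0,0,75],"roll":0,"gripper":5},{"translation":[0,0,100],"roll":0,"gripper":5},{"translation":[0,0,100],"roll":0,"gripper":5},{"translation":[0,0,100],"roll":0,"gripper":5}]'
python3 - <<'E'
from h import *
o=get_obs();print(o['ee_pos'],o['orientation'].round(4),o['force'],o['wrist_torque'],o['width'])
for n in('side','scene','wrist'): snap(n,n+'9.png')
cv2.imwrite('pics/s9c.png',cv2.resize(cv2.imread('pics/side9.png')[150:280,230:380],None,fx=4.5,fy=4.5,interpolation=cv2.INTER_CUBIC))
for cam in('side','scene','wrist'): print(cam,proj(cam,[o['ee_pos']+o['orientation'][:,2]*h for h in(.04,.088,.122)]+[[.508,.1073,.09]]).round(1).tolist())
E
```

```text
time: 10.9
ee_pos: [0.5067, 0.1052, 0.3468]
orientation: [[0.281, 0.96, 0.008], [0.96, -0.281, 0.005], [0.007, 0.006, -1.0]]
force: [-0.2, 0.3, -0.6]
width: 0.0097
time: 11.4
ee_pos: [0.5079, 0.1047, 0.2475]
orientation: [[0.283, 0.959, 0.009], [0.959, -0.283, 0.005], [0.007, 0.007, -1.0]]
force: [-0.2, -0.4, -0.6]
width: 0.0101
[0.50791262 0.10466911 0.24750508] [[ 0.2828  0.9592  0.0086]
 [ 0.9592 -0.2828  0.0052]
 [ 0.0075  0.0068 -0.9999]] [-0.17843433 -0.40987938 -0.59440134] [-0.02671162 -0.06068688 -0.03539638] 0.010137937031493748
side [[302.4, 176.4], [303.3, 195.2], [303.9, 207.8], [303.8, 220.1]]
scene [[272.3, 201.9], [273.2, 217.2], [273.8, 227.4], [273.5, 237.6]]
wrist [[326.8, 335.3], [326.4, 286.8], [326.2, 264.1], [323.7, 244.6]]
```

View pics/s9c.png

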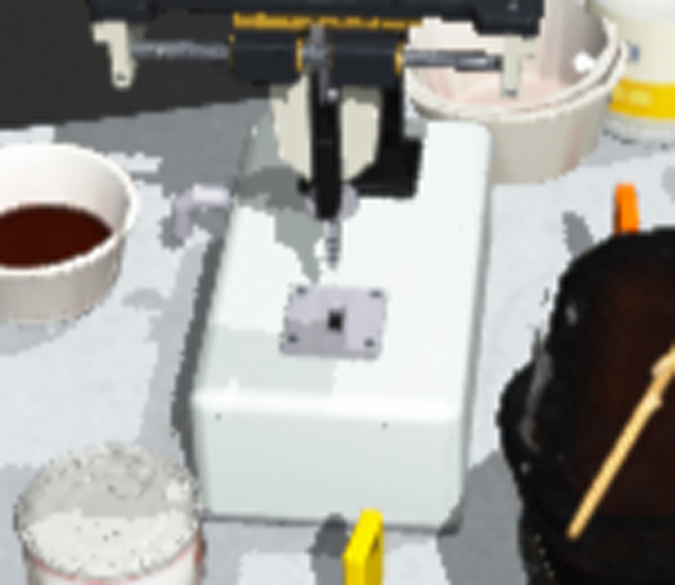

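View pics/wrist9.png

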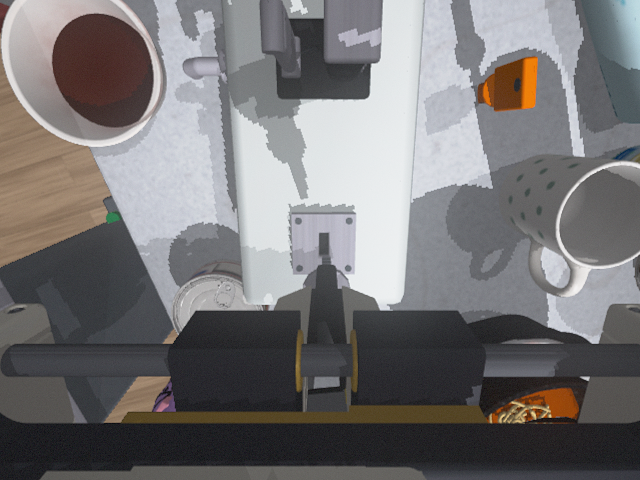

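View pics/scene9.png

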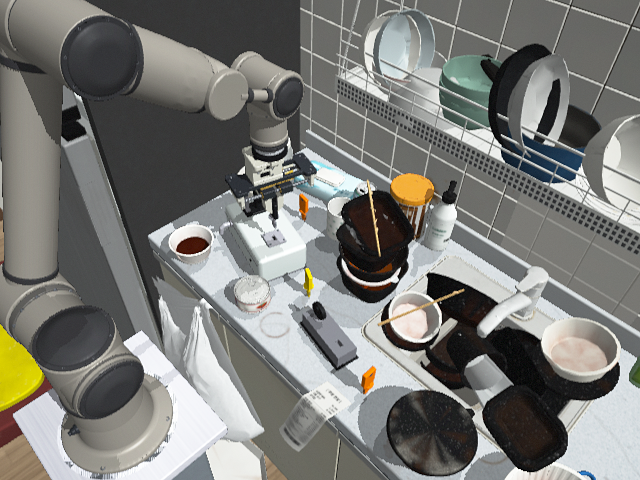

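Run:
```python
from h import *
im=cv2.imread('pics/wrist9.png')[200:310,280:370];cv2.imwrite('pics/w9c.png',cv2.resize(im,None,fx=5.4,fy=5.4,interpolation=cv2.INTER_CUBIC))
im=cv2.imread('pics/side9.png')[175:240,270:340];cv2.imwrite('pics/s9d.png',cv2.resize(im,None,fx=8,fy=8,interpolation=cv2.INTER_CUBIC))
```

```text
(no output)
```

View pics/w9c.png

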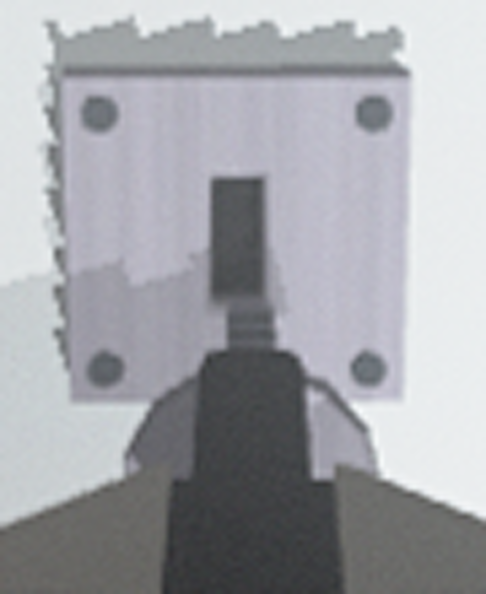

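View pics/s9d.png

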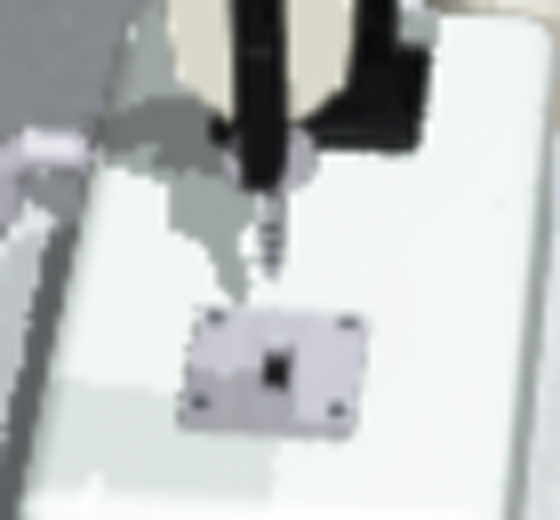

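```bash
python3 -m handwheel '[{"translation":[1,-1,15],"roll":0,"gripper":5},{"translation":[1,-1,30],"roll":0,"gripper":5},{"translation":[1,-1,30],"roll":0,"gripper":5},{"translation":[1,-1,30],"roll":0,"gripper":5}]'
python3 - <<'E'
from h import *
o=get_obs();p=o['ee_pos'];z=o['orientation'][:,2];print(p,o['orientation'].round(4),o['force'],o['wrist_torque'])
a=p+z*(p[2]-.09)/-z[2]; print('axis at plate',a,'tip',p+z*.122)
for n in('side','wrist'): snap(n,n+'10.png')
im=cv2.imread('pics/wrist10.png')[200:310,280:370];cv2.imwrite('pics/w10c.png',cv2.resize(im,None,fx=5.4,fy=5.4,interpolation=cv2.INTER_CUBIC))
im=cv2.imread('pics/side10.png')[175:240,270:340];cv2.imwrite('pics/s10d.png',cv2.resize(im,None,fx=8,fy=8,interpolation=cv2.INTER_CUBIC))
E
```

```text
time: 11.95
ee_pos: [0.5085, 0.1068, 0.2197]
orientation: [[0.282, 0.959, 0.013], [0.959, -0.282, 0.006], [0.009, 0.011, -1.0]]
force: [0.4, -0.1, -1.5]
width: 0.0095
[0.50850442 0.10675266 0.21965832] [[ 0.2817  0.9594  0.013 ]
 [ 0.9595 -0.2817  0.0055]
 [ 0.009   0.011  -0.9999]] [ 0.39999997 -0.08853973 -1.49874703] [-0.0273709  -0.07645513 -0.04322921]
axis at plate [0.51019587 0.10747053 0.09      ] tip [0.5100958  0.10742806 0.09767057]
```

View pics/w10c.png

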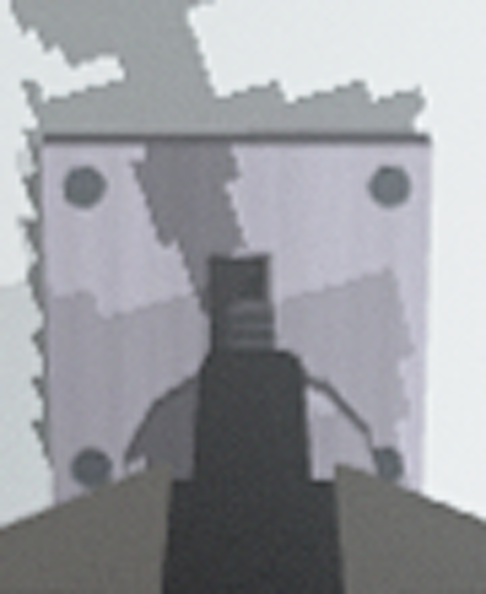

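View pics/s10d.png

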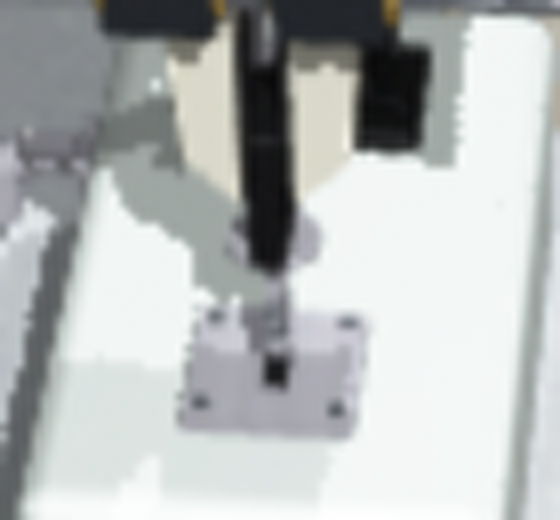

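```bash
python3 -m handwheel '[{"translation":[-0.5,-2,1],"roll":0,"gripper":5},{"translation":[-0.5,-2,1],"roll":0,"gripper":5},{"translation":[-0.5,-2,1],"roll":0,"gripper":5},{"translation":[-0.5,-2,1],"roll":0,"gripper":5}]'
python3 - <<'E'
from h import *
o=get_obs();p=o['ee_pos'];z=o['orientation'][:,2];print(p,z,o['force'],o['wrist_torque'])
a=p+z*(p[2]-.09)/-z[2]; print('axis at plate',a,'tip',p+z*.122)
snap('wrist','wrist11.png')
im=cv2.imread('pics/wrist11.png')[230:290,290:360];cv2.imwrite('pics/w11c.png',cv2.resize(im,None,fx=8,fy=8,interpolation=cv2.INTER_CUBIC))
E
```

```text
time: 12.45
ee_pos: [0.5067, 0.1069, 0.219]
orientation: [[0.282, 0.959, 0.014], [0.959, -0.282, 0.006], [0.009, 0.012, -1.0]]
force: [0.1, -1.3, -1.6]
width: 0.0098
[0.50667257 0.10687632 0.21898911] [ 0.01414191  0.00564157 -0.99988408] [ 0.12515535 -1.33993051 -1.61890654] [-0.01657088 -0.06152701  0.02650321]
axis at plate [0.50849694 0.10760411 0.09      ] tip [0.50839789 0.1075646  0.09700325]
```

View pics/w11c.png

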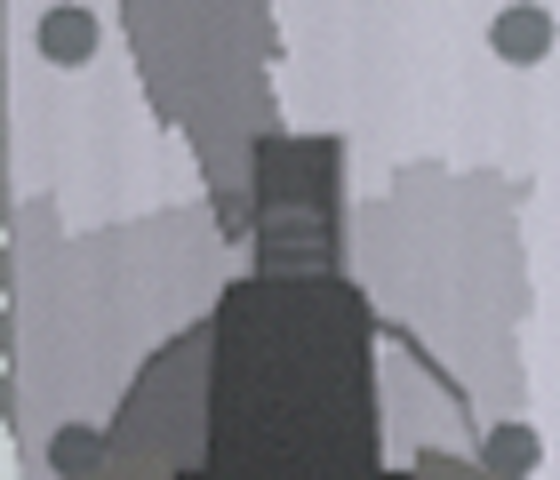

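```bash
python3 -m handwheel '[{"translation":[-0.3,0.3,4],"roll":0,"gripper":5},{"translation":[-0.3,0.3,8],"roll":0,"gripper":5},{"translation":[-0.3,0.3,12],"roll":0,"gripper":5},{"translation":[-0.3,0.3,14],"roll":0,"gripper":5},{"translation":[-0.3,0.3,14],"roll":0,"gripper":5}]'
cat > st.py <<'E'
from h import *
o=get_obs();p=o['ee_pos'];R=o['orientation'];z=R[:,2];print('pos',p.round(4),'z',z.round(4),'yaw',round(float(np.arctan2(R[1,1],R[0,1])),3),'F',o['force'].round(1),'T',o['wrist_torque'].round(2),'w',round(float(o['width'])*1000,2),'q6',o['qpos'][5].round(3),'t',o['time'])
a=p+z*(p[2]-.09)/-z[2]; print('axis at plate',a.round(4),'tip',(p+z*.122).round(4),'collar z',(p+z*.088)[2].round(4))
E
python3 st.py
```

```text
time: 13.0
ee_pos: [0.5069, 0.1066, 0.2044]
orientation: [[0.282, 0.959, 0.013], [0.959, -0.282, 0.006], [0.009, 0.011, -1.0]]
force: [0.4, 0.0, -1.0]
width: 0.0094
pos [0.5069 0.1066 0.2044] z [ 0.0131  0.0057 -0.9999] yaw -0.286 F [ 0.4  0.  -1. ] T [ 0.02 -0.02 -0.03] w 9.44 q6 0.34 t 13.0
axis at plate [0.5084 0.1073 0.09  ] tip [0.5085 0.1073 0.0824] collar z 0.1164
```

```bash
python3 -m handwheel '[{"translation":[0,0,4],"roll":0,"gripper":5},{"translation":[0,0,8],"roll":0,"gripper":5},{"translation":[0,0,12],"roll":0,"gripper":5},{"translation":[0,0,15],"roll":0,"gripper":5},{"translation":[0,0,15],"roll":0,"gripper":5}]' 60; python3 st.py
```

```text
time: 13.5
ee_pos: [0.5072, 0.1068, 0.1892]
orientation: [[0.282, 0.959, 0.014], [0.959, -0.282, 0.006], [0.01, 0.011, -1.0]]
force: [0.7, 1.2, -2.8]
width: 0.0096
pos [0.5072 0.1068 0.1892] z [ 0.0135  0.0059 -0.9999] yaw -0.286 F [ 0.7  1.2 -2.8] T [ 0.19 -0.31  0.02] w 9.63 q6 0.339 t 13.5
axis at plate [0.5085 0.1074 0.09  ] tip [0.5088 0.1076 0.0673] collar z 0.1013
```

```bash
python3 -m handwheel '[{"translation":[0,0,3],"roll":0,"gripper":5},{"translation":[0,0,6],"roll":0.03,"gripper":5},{"translation":[0,0,9],"roll":-0.03,"gripper":5},{"translation":[0,0,12],"roll":0.02,"gripper":5},{"translation":[0,0,13],"roll":0,"gripper":5},{"translation":[0,0,13],"roll":0,"gripper":5}]' 60; python3 st.py
python3 - <<'E'
from h import *
for n in('side','wrist'): snap(n,n+'12.png')
im=cv2.imread('pics/wrist12.png')[200:350,260:400];cv2.imwrite('pics/w12c.png',cv2.resize(im,None,fx=4,fy=4,interpolation=cv2.INTER_CUBIC))
im=cv2.imread('pics/side12.png')[175:240,270:340];cv2.imwrite('pics/s12d.png',cv2.resize(im,None,fx=8,fy=8,interpolation=cv2.INTER_CUBIC))
E
```

```text
time: 14.1
ee_pos: [0.5077, 0.1072, 0.1782]
orientation: [[0.282, 0.959, 0.016], [0.959, -0.282, 0.007], [0.011, 0.013, -1.0]]
force: [-4.7, 1.3, 17.6]
width: 0.0095
pos [0.5077 0.1072 0.1782] z [ 0.0159  0.0067 -0.9999] yaw -0.286 F [-4.7  1.3 17.6] T [ 0.25  1.01 -0.15] w 9.53 q6 0.339 t 14.1
axis at plate [0.5091 0.1078 0.09  ] tip [0.5097 0.108  0.0563] collar z 0.0903
```

View pics/w12c.png

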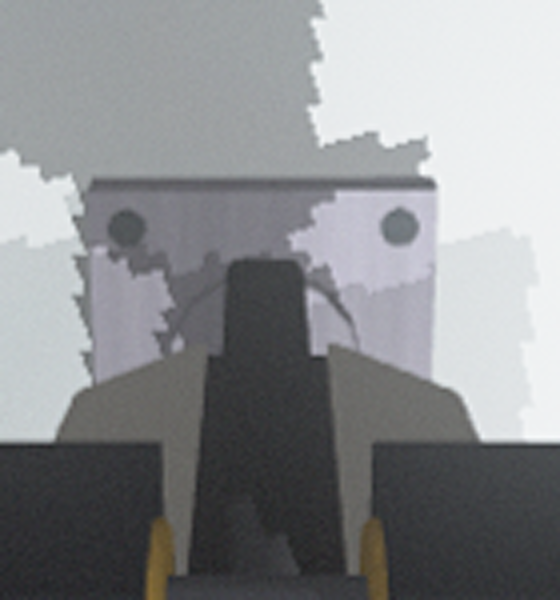

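View pics/s12d.png

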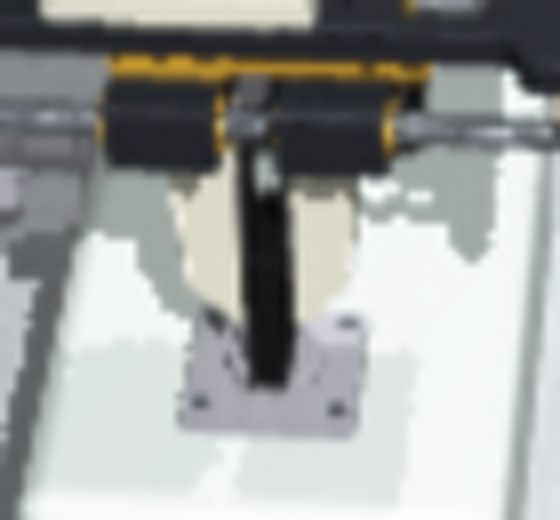

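The key is seated: collar at z ≈ 0.0903 by measured pose, and the wrist view shows it flat on the plate. Turning clockwise in two stages.

```bash
python3 -m handwheel '[{"translation":[0,0,1],"roll":0.1,"gripper":5},{"translation":[0,0,1],"roll":0.2,"gripper":5},{"translation":[0,0,1],"roll":0.3,"gripper":5},{"translation":[0,0,1],"roll":0.4,"gripper":5},{"translation":[0,0,1],"roll":0.5,"gripper":5},{"translation":[0,0,1],"roll":0.5,"gripper":5}]' 60; python3 st.py
python3 - <<'E'
from h import *
snap('wrist','wrist13.png')
E
```

```text
time: 14.8
ee_pos: [0.5078, 0.1071, 0.1783]
orientation: [[0.709, 0.705, 0.017], [0.705, -0.709, 0.006], [0.016, 0.007, -1.0]]
force: [-2.6, -1.1, 10.3]
width: 0.0095
pos [0.5078 0.1071 0.1783] z [ 0.0168  0.0063 -0.9998] yaw -0.788 F [-2.6 -1.1 10.3] T [-0.18  0.71  0.06] w 9.55 q6 0.842 t 14.8
axis at plate [0.5093 0.1077 0.09  ] tip [0.5099 0.1079 0.0563] collar z 0.0903
```

View pics/wrist13.png

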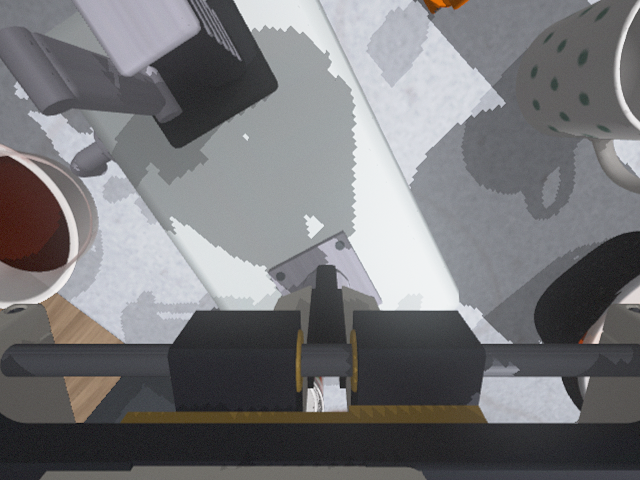

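```bash
python3 -m handwheel '[{"translation":[0,0,1],"roll":0.12,"gripper":5},{"translation":[0,0,1],"roll":0.24,"gripper":5},{"translation":[0,0,1],"roll":0.36,"gripper":5},{"translation":[0,0,1],"roll":0.48,"gripper":5},{"translation":[0,0,1],"roll":0.60,"gripper":5},{"translation":[0,0,1],"roll":0.70,"gripper":5},{"translation":[0,0,1],"roll":0.8,"gripper":5},{"translation":[0,0,1],"roll":0.9,"gripper":5},{"translation":[0,0,1],"roll":0.9,"gripper":5}]' 60; python3 st.py
```

```text
time: 15.75
ee_pos: [0.5078, 0.1067, 0.1783]
orientation: [[0.993, -0.117, 0.017], [-0.117, -0.993, 0.005], [0.017, -0.007, -1.0]]
force: [-3.0, -1.7, 10.5]
width: 0.0095
pos [0.5078 0.1067 0.1783] z [ 0.0173  0.0052 -0.9998] yaw -1.688 F [-3.  -1.7 10.5] T [-0.58  0.81  0.08] w 9.54 q6 1.743 t 15.75
axis at plate [0.5094 0.1071 0.09  ] tip [0.5099 0.1073 0.0563] collar z 0.0903
```

```bash
python3 -m handwheel '[{"translation":[0,0,1],"roll":0.1,"gripper":5},{"translation":[0,0,1],"roll":0.2,"gripper":5},{"translation":[0,0,1],"roll":0.3,"gripper":5},{"translation":[0,0,1],"roll":0.33,"gripper":5},{"translation":[0,0,1],"roll":0.33,"gripper":5}]' 60; python3 st.py
python3 - <<'E'
from h import *
for n in('wrist','side'): snap(n,n+'14.png')
im=cv2.imread('pics/wrist14.png')[220:420,230:430];cv2.imwrite('pics/w14c.png',cv2.resize(im,None,fx=3,fy=3,interpolation=cv2.INTER_CUBIC))
E
```

```text
time: 16.25
ee_pos: [0.5077, 0.1064, 0.1783]
orientation: [[0.901, -0.433, 0.018], [-0.433, -0.901, 0.004], [0.014, -0.012, -1.0]]
force: [-2.2, -1.1, 10.1]
width: 0.0099
pos [0.5077 0.1064 0.1783] z [ 0.0175  0.0044 -0.9998] yaw -2.018 F [-2.2 -1.1 10.1] T [-0.34  0.94  0.14] w 9.94 q6 2.073 t 16.25
axis at plate [0.5093 0.1068 0.09  ] tip [0.5098 0.1069 0.0563] collar z 0.0903
```

View pics/wrist14.png

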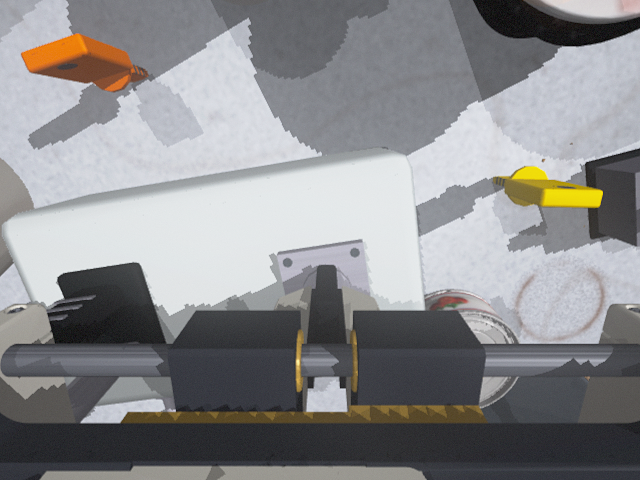

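View pics/w14c.png

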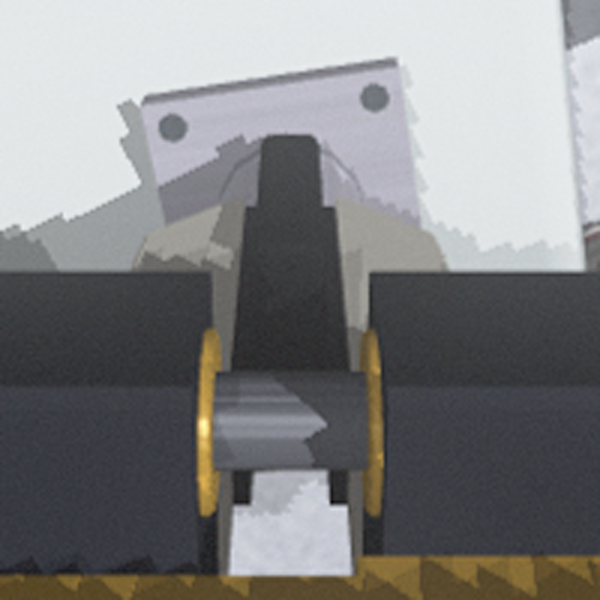

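View pics/side14.png

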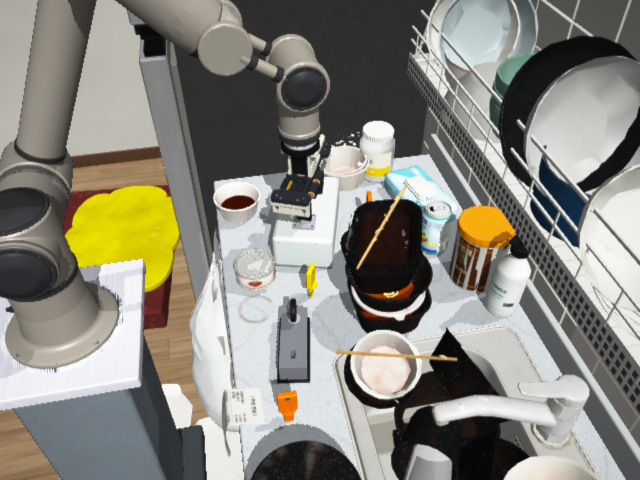

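```bash
python3 -c "
from plant import *
print(finish_job()); o=get_obs(); print(o['time'],o['width'],o['ee_pos'])"
```

```text
the job is handed in; nothing more can be done
None
the job is handed in; nothing more can be done
```

I finished and handed in the filter reset at about 16.3 s of the 72 s. The key is still gripped and held turned.

- **Trigger:** I squeezed the tap trigger to its stop. The fingers stalled at 37 mm, not the 32 mm in the notes. That fits the pad tips bearing low on the tilted trigger, and the wrist picture agrees with about 0.26 rad. After I let go, the picture showed it back at rest.
- **Key:** I took the rectangular-bowed service key from the stand and pushed it home with a small wiggle. The collar sat at z ≈ 0.0903 m against a plate top of 0.090 m, with a peak reading of about 18 N.
- **Turn:** I turned the key clockwise about 1.73 rad from the unit's axis. Allowing for the 0.12 rad of play, the barrel should be near 1.61 rad. The last reading showed 10 N of downward push and about 0.14 N·m of twist at the wrist, consistent with the sprung switch.
- **Bystanders:** In the last side picture the round-bowed key and the tin stood where they were. The tub looked unmoved too; I did not check the mug separately in the final picture.

The barrel angle was never read directly; it is worked out from the wrist turn, and the last pictures show no visible slip of the key in the fingers. The tool also had a lasting tilt of about 1°, which I left alone because it caused no trouble.

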